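Tip the battery pack onto its side in the test cradle and seat it

ROBOT

A 6-joint arm with a two-finger parallel gripper is mounted at the origin on a cart in front of the work surface, level with it; the furniture and walls round the work are solid. World frame = base frame: x ahead of the robot, y to its left, z up, the work surface at z = 0. Lengths are in mm, angles in rad, forces in N, time in s.
With the tool pointing down it reaches from about 350 to 975 mm from the base axis. Payload 7.1 kg.
Tool frame: the origin (TCP) lies midway between the tips of the shut fingers; the grasp point (between the pads) lies ctrl.grip_point_offset behind it (ctrl.grip_point_offset is the distance from the TCP to the grasp point, in mm); z points along the fingers, y is the line along which they close (so a half turn about z gives the same grasp; the last joint's range is limited). The gripper opens to 88 mm and grips with 3 to 60 N. Pads are 20 mm wide; open, the fingers measure 115 mm over their backs; the gripper's body (75 mm by 178 mm) begins 61 mm behind the grasp point.
Start: joints at [1.095, 0.423, 1.63, -0, 1.089, -0.019], TCP at [275.641, 560.916, 222.675] pointing down, gripper open.
Joint ranges: [-3, 3], [-0.9, 2.11], [0.09, 2.58], [-1.31, 4.45], [0.11, 2.69], [-2.54, 2.54]. Speed limits (rad/s): [2.39, 2.39, 3.01, 3.14, 3.14, 3.14].

INTERFACE

Orientations are given as a rotation vector (axis times angle).
In Python, from workcell import ctrl, get_image, close_job, finder gives the robot as it stands.
- The arm moves only by the tool servo_tool, never from a script. Its argument "deltas" is a list of rows, each a list of 2 entries, a list of its own where there are three numbers: the shift along the tool's x, y, z in mm, then the turn, a rotation vector about the tool's x, y, z in rad. A call has 1 to 5 rows; each row is the pose to reach, as a shift and turn from the pose commanded when the call began, along the tool's axes at that moment; what a row does not reach only later rows make up. A row lasts 1/12 s, in which the tool goes at most 41.7 mm and 7.16 degrees, less where a joint would pass 70% of its speed; a pose out of reach is approached as far as the arm can. A call with a gripper value outside its range is refused whole. "grip" is the closure, from -1 (fully open) to 1 (shut), so that 0 is half open, set as the call begins (left out, the last holds). The fingers move at their own pace and stop on an object; the grip force is fixed at half the most. Time passes only in rows, so rows that repeat a pose let the fingers close. It gives the time, the measured TCP pose, the force, the opening and the grip force at its end, in the units of the state.
- ctrl.get_obs(): the state, without advancing time (a new reading comes with each control period).
- get_image(name): name is "side" or "top" or "wrist"; returns a dict with "frame" (480x640x3 uint8, blue, green, red), "depth" (480x640 float32, mm along the optical axis (not along the pixel's ray), 0 where there is no reading), "K" (3x3 intrinsics, pixels), "pose" (4x4, takes a point from camera to world coordinates). Camera axes: x right, y down, z forward; pixel columns grow to the right and rows downward; lengths in mm; the calibration is good to about 2 mm. A picture is of the moment at which its call begins.
- close_job(): hands the job in; it is judged then, once.
Trained networks look in a picture, given as the dict that the camera call returned (one of the last four; its "shot" number tells which), for a name from the list of things; names that differ only in an ending like _2 or _b are one class to them, and where a whole thing is asked for, a point or a joint stands for the part that bears it (a point fixed in the world has none). Each returns a list of dicts, best first, with "score" (0 to 1); they miss things now and then, are a little off and sometimes report something else, mostly with a low value. They report only what shows in the picture. A call takes as long as a camera call. They do not tell look-alikes from the thing itself.
- finder.search_frame(query, picture): "rect" ([centre column, centre row, width, height] as shares, 0 to 1, of the picture: columns of its width, rows of its height, round what is visible of it).
- finder.silhouettes(query, picture): "mask" (480x640 bool, what is visible of it) and "rect" ([centre column, centre row, width, height] as shares, 0 to 1, of the picture: columns of its width, rows of its height, round what is visible of it).
The state is a dict: "t": time; "qpos": joint angles; "qvel": joint speeds; "joint_torque": joint torques, N m; "ee_pos": TCP position; "orientation": TCP orientation; "ft_force": force on the tool from outside, world axes, zero at the start; "moment": the same for the moment, N m; "width": finger opening in mm; "grasp_force": force on a finger pad.
Only numpy, scipy, OpenCV 4.12 (cv2) and the standard library are available. Lean on these libraries where they do the work, as an engineer would, in place of code of your own. Each camera call takes 0.05 s, during which the arm holds its last target. There are 200 camera calls.

TASK

The battery pack stands on the apron of its test cradle. Slide it upright until its foot is square against the low step, tip it over the step by pushing high so that it lies on its front face on the raised bed with the terminals towards the sprung contact pad, then push it along the bed until it meets the pad and press it on with a steady 12 N or so for a second, so that it stays touching when you let go. Never push the pack with more than 25 N, do not lift it, and leave the other things on the table alone.

Things in the scene. Friction and masses are not known exactly. Their poses are not given: they have to be found in the camera images.
- battery: Blue battery pack with two black bands, 56 (x) x 40 (y) x 84 mm (z: 80 mm case, then two 4 mm brass terminals), 0.38 to 0.54 kg. Origin: centre of its underside, the end opposite the terminals. It starts upright on the apron, front face (+x) towards the step within 9 degrees and 15 to 30 mm short of it. Lying on its front face, its z points along the cradle's +x, its x down.
- cradle: Test cradle, fixed to the table, 84 mm wide. Origin: on the table, middle of the foot of the step; x runs from the apron over the step and along the bed to the contact, y to the left, z up. The aluminium bed runs from x = 0 to 166 mm, top at z = 12 mm; its front edge is the step. The pack belongs within 12 mm of the cradle's middle line (y = 0).
- apron (a point): middle of the top of the white apron plate, 65 mm before the step; the apron runs from cradle x = -130 mm to 0, top at z = 4 mm, so the step rises 8 mm above it. It is slippery: a push at any height slides the free pack; the pack tips only when its foot is stopped by the step, and then turns about the step's edge; fingers must rise with it: a level push drags and jams. Axes as the cradle's
- bed (a point): point on the bed's top (z = 12 mm), 60 mm past the step on the middle line. Two low side guides, 12 mm high, run from x = 20 to 105 mm with 70 mm between them. A pack lying here has its origin (rear end) 28 mm above the bed. It slides at 2 to 3 N, more if the fingers drag down on its end. Axes as the cradle's
- track (a point): middle of the clamp track at the bed's far end, 136 mm past the step, flush with the bed. On it stands the grey contact carriage, 48 mm tall, with the sprung orange pad (50 x 34 mm, centre 28 mm above the bed) before it. It is clamped elsewhere each time: the free pad's face lies at cradle x = 94 to 130 mm, not measured: find it by feel
- contact (a joint): how far the orange contact pad is pressed back against its stiff spring (m): 0 when free, 0.012 at the end of its travel; stays a little pressed by the seated pack, which the friction of the bed holds
- mug: blue and white mug, 92 mm tall, bystander, at the right; origin at its underside
- tape_clear: roll of brown tape lying flat, 96 mm across, 48 mm tall, bystander, at the right; origin at its underside
- side_cutters: red-handled side cutters, 137 mm long, lying, bystander, far right; origin at its underside
- solder_spool: green and white spool of solder, 49 mm across, 29 mm tall, bystander, at the left; origin at its underside
- vial: glass vial with a red cap, 22 mm across, 52 mm tall, standing, bystander, at the left; origin at its underside
- pen: green and white pen, 135 mm long, lying, bystander, at the left near the table's front edge; origin at its underside
Things that resemble listed ones, but are neither listed nor needed, are in the scene too. What is meant by the battery is not red, and is the smaller of those in its own colour.

How it is judged (in metres and radians):
On the way, in this order (a step that is already met when the one before it is completed fails the run):
1. the pack stands upright with its foot against the step (angle between battery's own z axis and vertical below 0.2 rad and x of battery in the frame of cradle above -0.0315 m and z of battery in the frame of cradle below 0.012 m), for 0.1 s.
2. the pack lies at rest on its front face on the bed, terminals towards the contact (angle between battery's own x axis and vertical above 3 rad and angle between the z axis of battery and the x axis of cradle, either way round below 0.25 rad and x of battery in the frame of cradle above -0.03 m and linear speed of battery below 0.02 m/s), for 0.1 s.
3. the pack is pressed steadily onto the sprung contact, pushed with 9 to 18 N for half a second (contact force between the fingers and battery between 9 and 18 N and value of joint contact above 0.0005 m and linear speed of battery below 0.01 m/s and angle between battery's own x axis and vertical above 3 rad), for 0.5 s.
At the end, for the whole second after the job is handed in: the pack lies at rest flat on its front face on the bed (within 8 degrees), terminals towards the contact, along the cradle within 8.5 degrees and within 12 mm of its middle line, still touching the sprung contact pad (pressed back at least 0.2 mm), with nothing of the robot touching it (angle between battery's own x axis and vertical above 3 rad and angle between the z axis of battery and the x axis of cradle, either way round below 0.15 rad and y of battery in the frame of cradle between -0.012 and 0.012 m and z of battery in the frame of cradle below 0.045 m and x of battery in the frame of cradle above 0 m and value of joint contact above 0.0002 m and linear speed of battery below 0.01 m/s).
It fails at once if the pack is pushed with more than 25 N (contact force between the fingers and battery above 25 N).
It fails at once if the pack is lifted (its underside's middle more than 65 mm above the table) (height (world z) of battery above 0.065 m).
It fails at once if a bystander is moved by more than 20 mm (distance of any of mug, tape_clear, side_cutters, solder_spool, vial, pen from where it was at the start of the episode above 0.02 m).
It also fails if it takes over 62 s, if anything falls off the work surface, if the arm or the gripper's body presses on something with over 40 N, if the wrist force passes 120 N, or if a joint passes its speed limit or range.

## Working session

There is one attempt and no reset: what is moved stays moved. The work goes in short steps, Python scripts to look and compute and a tool call to move; the robot and the scene stay as the last step left them, time stands still between calls to the robot, and variables do not carry over. Pictures are saved under pics/ and viewed, at most 10 in all, crops included, and the job is handed in when it is done.

Besides the shell and the picture viewer there is one more tool, called after "Emit:" as name([rows], argument=value, ...), one row to a line, values as JSON. servo_tool: Moves the arm, as the interface text tells. Its arguments: {"type":"object","properties":{"deltas":{"type":"array","items":{"type":"array"}},"grip":{"type":"number"}},"required":["deltas"]}

```bash
mkdir -p pics
cat > h.py <<'E'
from workcell import ctrl,get_image,close_job,finder
import numpy as np,cv2
def pts(im,mask):
    v,u=np.nonzero(mask&(im["depth"]>0)); d=im["depth"][v,u]; K=im["K"]
    c=np.stack([(u-K[0,2])/K[0,0]*d,(v-K[1,2])/K[1,1]*d,d,np.ones_like(d)])
    return (im["pose"]@c)[:3].T
def proj(im,p):
    c=np.linalg.inv(im["pose"])@np.r_[p,1]; return (im["K"]@c[:3])[:2]/c[2]
E
python3 - <<'E'
from h import *
print(ctrl.get_obs(),ctrl.grip_point_offset)
for n in("side","top"):
    im=get_image(n); cv2.imwrite(f"pics/{n}0.png",im["frame"]); print(n,im["pose"].round(2).tolist())
    for q in("battery","cradle","contact"):
        for r in finder.silhouettes(q,im)[:4]:
            P=pts(im,r["mask"]); R=np.array(r["rect"])*[640,480,640,480]
            print(n,q,round(r["score"],2),R.round(),np.percentile(P,[2,50,98],axis=0).round().tolist() if len(P) else 0)
E
```

```text
{'t': 0.0, 'qpos': array([ 1.09498560e+00,  4.23817939e-01,  1.63069887e+00, -1.83357050e-05,
        1.08859761e+00, -1.90086210e-02]), 'qvel': array([-0.00066345,  0.00120115,  0.0008937 ,  0.00080639,  0.00157919,
        0.00116692]), 'joint_torque': array([-3.22026935e-04, -5.44623756e+01, -2.73675835e+01,  6.43165922e-02,
        2.26949737e-02, -1.61694770e-04]), 'ee_pos': array([275.40390711, 560.4241257 , 221.91251227]), 'orientation': array([-7.11226603e-01, -3.05965900e+00,  2.32357769e-03]), 'ft_force': array([ 0.05600502,  0.47213734, -0.70260211]), 'moment': array([-0.04489489, -0.05564479,  0.05065645]), 'grasp_force': 0.0, 'width': 87.45841463304595} 18.700000000000003
side [[-1.0, -0.01, -0.01, 574.63], [-0.0, 0.51, -0.86, 1101.04], [0.02, -0.86, -0.51, 710.86], [0.0, 0.0, 0.0, 1.0]]
side battery 0.96 [357. 243.  32.  43.] [[451.0, -67.0, -1.0], [499.0, 35.0, 65.0], [520.0, 43.0, 87.0]]
side battery 0.81 [372. 278.  47.  61.] [[427.0, 131.0, 0.0], [469.0, 176.0, 66.0], [507.0, 191.0, 106.0]]
side battery 0.72 [365. 212.  23.  34.] [[440.0, -148.0, 11.0], [465.0, -116
[... 285 characters left out ...]
02, 0.01, -41.57], [-0.01, -0.09, -1.0, 1760.98], [0.0, 0.0, 0.0, 1.0]]
top battery 0.85 [306. 251.  14.  24.] [[463.0, -7.0, 5.0], [489.0, 13.0, 85.0], [518.0, 34.0, 94.0]]
top battery 0.65 [359. 258.  15.  23.] [[437.0, -156.0, 22.0], [464.0, -136.0, 81.0], [493.0, -116.0, 90.0]]
top battery 0.6 [256. 260.  28.  32.] [[430.0, 119.0, 0.0], [466.0, 148.0, 105.0], [504.0, 187.0, 114.0]]
top cradle 0.68 [303. 228.  44. 103.] [[424.0, -27.0, -3.0], [579.0, 28.0, 11.0], [705.0, 77.0, 62.0]]
top cradle 0.54 [408. 170.  19.  42.] [[660.0, -319.0, -3.0], [725.0, -282.0, 9.0], [785.0, -267.0, 19.0]]
top contact 0.6 [297. 190.  15.  12.] [[656.0, 17.0, 10.0], [661.0, 35.0, 42.0], [674.0, 58.0, 62.0]]
```

Run:
```python
import cv2,numpy as np
a=cv2.imread("pics/side0.png")[170:330,240:440];b=cv2.imread("pics/top0.png")[150:310,220:420]
cv2.imwrite("pics/c0.png",np.hstack([cv2.resize(x,(400,320),interpolation=2) for x in(a,b)]))
cv2.imwrite("pics/c1.png",cv2.resize(cv2.imread("pics/side0.png")[170:330,240:440],None,fx=3.7,fy=3.7,interpolation=2))
```

```text
(no output)
```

View pics/c0.png

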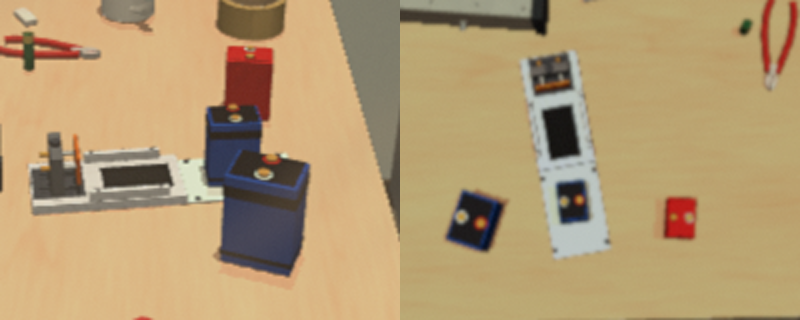

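View pics/side0.png

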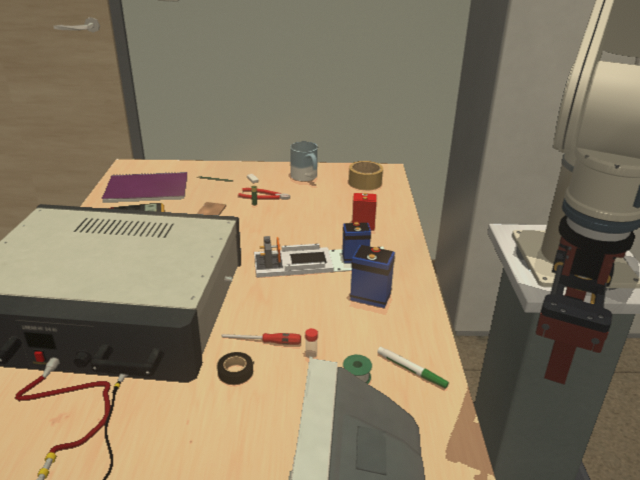

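The small blue pack is the target: side view (357,243), top view (306,251), standing on the white apron and about 84 mm tall. The other blue pack at side (372,278) is larger (about 108 mm tall) and stands off the cradle, and the one at (365,212) is red, so neither is meant. I'll move over it now, then look from close by.

Emit:
servo_tool([
  [[-25, -28, -1], [0, 0, -0.12]],
  [[-51, -57, -2], [0, 0, -0.24]],
  [[-76, -85, -4], [0, 0, -0.36]],
  [[-102, -114, -6], [0, 0, -0.48]],
  [[-127, -142, -8], [0, 0, -0.6]],
], grip=0.7)

```text
t: 0.82
ee_pos: [327.0, 375.7, 230.7]
orientation: [-0.235, 3.133, -0.0]
ft_force: [0.9, -0.2, 0.2]
width: 58.1
grasp_force: 0.0
```

Emit:
servo_tool([
  [[-5, -38, 0], [0, 0, 0]],
  [[-10, -76, 0], [0, 0, 0]],
  [[-15, -114, 0], [0, 0, 0]],
  [[-20, -152, 0], [0, 0, 0]],
  [[-25, -190, 0], [0, 0, 0]],
])

```text
t: 1.23
ee_pos: [379.0, 191.3, 231.0]
orientation: [-0.225, 3.133, 0.0]
ft_force: [0.1, -0.3, -0.7]
width: 24.4
grasp_force: 0.0
```

Emit:
servo_tool([
  [[-5, -38, 0], [0, 0, 0]],
  [[-10, -76, 0], [0, 0, 0]],
  [[-15, -114, 0], [0, 0, 0]],
  [[-20, -152, 0], [0, 0, 0]],
  [[-25, -190, 0], [0, 0, 0]],
])

```text
t: 1.65
ee_pos: [430.9, 6.6, 231.0]
orientation: [-0.225, 3.133, -0.0]
ft_force: [1.5, 0.6, -0.1]
width: 13.2
grasp_force: 0.0
```

Run:
```python
from h import *
o=ctrl.get_obs();print(o["ee_pos"],o["orientation"],o["width"],o["ft_force"])
im=get_image("wrist"); cv2.imwrite("pics/w1.png",im["frame"]); print(im["pose"].round(2).tolist())
for q in("battery","cradle","contact"):
    for r in finder.silhouettes(q,im)[:3]:
        P=pts(im,r["mask"]); R=np.array(r["rect"])*[640,480,640,480]
        print(q,round(r["score"],2),R.round(),np.percentile(P,[2,50,98],axis=0).round().tolist() if len(P) else 0)
        if q=="battery":
            T=P[abs(P[:,2]-84)<5]
            if len(T)>50: print("top",cv2.minAreaRect(T[:,:2].astype(np.float32)),len(T))
P=pts(im,im["depth"]>0);
# bed + apron points near
B=P[(P[:,2]>8)&(P[:,2]<16)&(abs(P[:,1]-30)<100)]; print("bed",cv2.minAreaRect(B[:,:2].astype(np.float32)),len(B))
```

```text
[430.9388929    6.5765821  231.03765813] [-2.24573955e-01  3.13261964e+00 -2.75186080e-05] 13.175419624768441 [ 1.45368673  0.56309126 -0.07113979]
[[-0.14, 0.95, 0.27, 357.27], [0.99, 0.14, 0.04, -5.21], [0.0, 0.27, -0.96, 392.16], [0.0, 0.0, 0.0, 1.0]]
battery 0.83 [461. 269. 119. 113.] [[425.0, 118.0, 7.0], [458.0, 138.0, 103.0], [497.0, 180.0, 108.0]]
top ((447.5650329589844, 140.56573486328125), (43.06048583984375, 90.03337097167969), 34.737091064453125) 436
battery 0.72 [317. 269.  43.  76.] [[460.0, -6.0, 14.0], [471.0, 13.0, 83.0], [514.0, 30.0, 87.0]]
top ((489.5702209472656, 15.065484046936035), (57.197265625, 38.392581939697266), 6.534095764160156) 1676
battery 0.67 [172. 223.  71.  79.] [[434.0, -154.0, 6.0], [456.0, -128.0, 79.0], [488.0, -115.0, 83.0]]
top ((462.04266357421875, -136.21484375), (38.95257568359375, 55.0356330871582), 85.60196685791016) 1980
cradle 0.67 [316. 309.  78. 240.] [[416.0, -31.0, 1.0], [483.0, 24.0, 4.0], [678.0, 64.0, 59.0]]
contact 0.77 [321. 399.  43.  24.] [[652.0, 17.0, 23.0], [656.0, 41.0, 42.0], [660.0, 64.0, 56.0]]
bed ((581.8628540039062, 71.01890563964844), (252.58682250976562, 137.99798583984375), 4.465610504150391) 1597
```

View pics/w1.png

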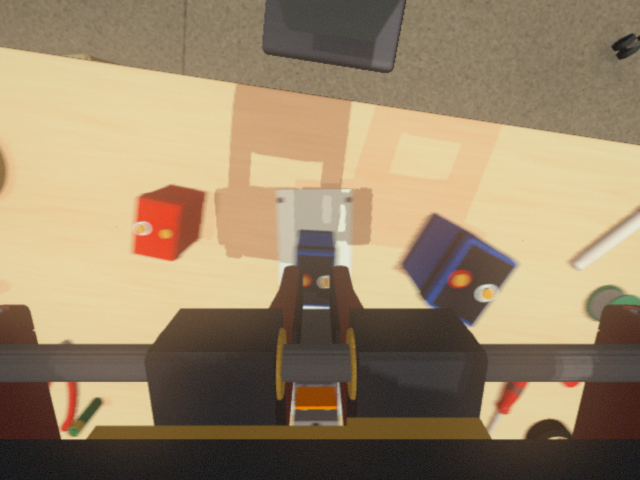

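The wrist view shows the small blue pack at (317,269) on the white apron, with the apron's rear corners near (278,190) and (352,190). The orange pad is at (321,399). The cradle is nearly aligned with the tool; I'll fit its axes.

Run:
```python
from h import *
im=get_image("wrist"); top=get_image("top")
def ray(im,u,v,z):
    K=im["K"];d=im["pose"][:3,:3]@np.array([(u-K[0,2])/K[0,0],(v-K[1,2])/K[1,1],1]);o=im["pose"][:3,3];return o+d*(z-o[2])/d[2]
g=cv2.cvtColor(im["frame"],6).astype(int); hsv=cv2.cvtColor(im["frame"],cv2.COLOR_BGR2HSV)
m=((hsv[...,1]<60)&(hsv[...,2]>110)); L=[];R=[]
for v in range(195,262,6):
    c=np.nonzero(m[v,260:370])[0]+260
    if len(c)>5: L.append(ray(im,c.min(),v,4));R.append(ray(im,c.max()+1,v,4)) 
L=np.array(L);R=np.array(R)
for E in(L,R): 
    p=np.polyfit(E[:,0],E[:,1],1);print("edge yaw",np.degrees(np.arctan(p[0])),"y at x=440",np.polyval(p,440))
c=np.nonzero(m[150:260,300:330].sum(1)>20)[0]+150; print("rear row",c.min(),ray(im,315,c.min(),4))
# top cam: orange + cradle outline
mk=[r["mask"] for r in finder.silhouettes("cradle",top)[:1]][0]
ht=cv2.cvtColor(top["frame"],cv2.COLOR_BGR2HSV)
P=pts(top,mk); P=P[P[:,2]<20]; print("cradle top",cv2.minAreaRect(P[:,:2].astype(np.float32)))
r=finder.silhouettes("contact",im)[0]; P=pts(im,r["mask"]);print("pad",np.median(P,0))
```

```text
edge yaw 7.45405153767576 y at x=440 -32.79558008083289
edge yaw 10.759085544387805 y at x=440 49.438391676687814
rear row 189 [416.15232147   3.86950439   4.        ]
cradle top ((606.98583984375, 31.406455993652344), (210.8732452392578, 87.07188415527344), 8.916565895080566)
pad [655.85028352  39.8741455   42.37386825]
```

The cradle's yaw is about 8.5°, with its origin near (545,24). The pack centre is at cradle x ≈ -56, y ≈ -0.5, so its front face is 28 mm short of the step. The TCP is already behind it at cradle x ≈ -115, so I'll descend and start sliding.

Emit:
servo_tool([
  [[0, 0, 37], [0, 0, -0.003]],
  [[0, 0, 74], [0, 0, -0.005]],
  [[0, 0, 111], [0, 0, -0.005]],
  [[0, 0, 148], [0, 0, -0.005]],
  [[0, 0, 186], [0, 0, -0.005]],
])

```text
t: 2.47
ee_pos: [430.9, 9.9, 43.6]
orientation: [-0.237, 3.131, -0.0]
ft_force: [0.6, 0.0, 0.4]
width: 13.0
grasp_force: 0.0
```

Emit:
servo_tool([
  [[-3, 0, 0], [0, 0, 0]],
  [[-7, 0, 0], [0, 0, 0]],
  [[-11, 0, 0], [0, 0, 0]],
  [[-15, 0, 0], [0, 0, 0]],
  [[-19, 0, 0], [0, 0, 0]],
])

```text
t: 2.88
ee_pos: [451.8, 11.6, 47.3]
orientation: [-0.233, 3.128, -0.001]
ft_force: [-3.2, -0.7, 1.5]
width: 13.0
grasp_force: 1.4
```

Emit:
servo_tool([
  [[-3, 0, 0], [0, 0, 0]],
  [[-6, 0, 0], [0, 0, 0]],
  [[-9, 0, 0], [0, 0, 0]],
  [[-12, 0, 0], [0, 0, 0]],
  [[-15, 0, 0], [0, 0, 0]],
])

```text
t: 3.3
ee_pos: [464.3, 13.5, 44.9]
orientation: [0.232, -3.133, -0.0]
ft_force: [-2.6, -1.1, 2.3]
width: 13.3
grasp_force: 1.7
```

```bash
cat >> h.py <<'E'
O=np.array([544.7,23.9]);A=np.radians(8.5);RC=np.array([[np.cos(A),np.sin(A)],[-np.sin(A),np.cos(A)]])
def crad(P): P=np.atleast_2d(P); return np.c_[(P[:,:2]-O)@RC.T,P[:,2]]
E
python3 - <<'E'
from h import *
o=ctrl.get_obs();print(o["t"],crad(o["ee_pos"]),o["ft_force"])
fs=[]
for n in ("side","wrist"):
    im=get_image(n); f=im["frame"]
    for r in finder.silhouettes("battery",im)[:3]:
        P=crad(pts(im,r["mask"]))
        if abs(np.median(P[:,1]))<40: print(n,r["score"],np.percentile(P,[3,50,97],axis=0).round().tolist())
    if n=="side": f=f[170:330,240:440]
    fs.append(cv2.resize(f,(400,320)))
cv2.imwrite("pics/c2.png",np.hstack(fs))
E
```

```text
3.3 [[-81.05532819   1.57642633  44.86714756]] [-2.64143473 -1.06458136  2.32697057]
side 0.75 [[-63.0, -12.0, 9.0], [-32.0, 20.0, 61.0], [-13.0, 25.0, 85.0]]
wrist 0.68 [[-70.0, -9.0, 12.0], [-56.0, 1.0, 83.0], [-38.0, 9.0, 87.0]]
```

View pics/c2.png

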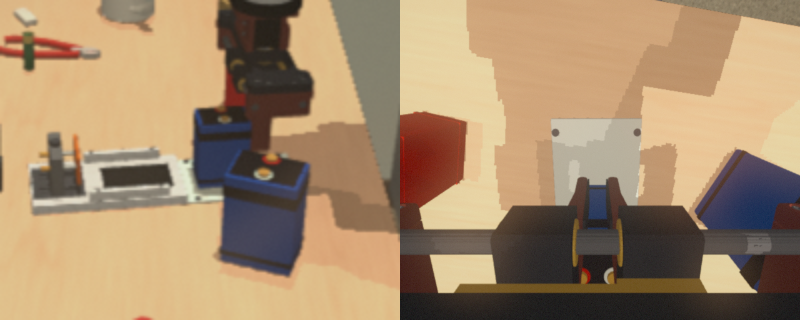

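The pack is upright and being pushed squarely; its back face is at cradle x ≈ -70, so about 14 mm remains.

Emit:
servo_tool([
  [[-3, -0.5, 0], [0, 0, 0]],
  [[-5, -1, 0], [0, 0, 0]],
  [[-7, -1, 0], [0, 0, 0]],
  [[-9, -1, 0], [0, 0, 0]],
  [[-10, -1, 0], [0, 0, 0]],
])

```text
t: 3.92
ee_pos: [474.7, 14.0, 44.6]
orientation: [-0.233, 3.133, -0.0]
ft_force: [-1.7, -0.2, -0.1]
width: 13.5
grasp_force: 0.8
```

Emit:
servo_tool([
  [[-0.7, 0, 0], [0, 0, 0]],
  [[-1.4, 0, 0], [0, 0, 0]],
  [[-2.1, 0, 0], [0, 0, 0]],
  [[-2.6, 0, 0], [0, 0, 0]],
  [[-3, 0, 0], [0, 0, 0]],
])

```text
t: 4.33
ee_pos: [477.3, 14.4, 44.6]
orientation: [0.233, -3.133, 0.0]
ft_force: [-2.1, -1.1, -0.9]
width: 13.1
grasp_force: 0.8
```

```bash
cat > look.py <<'E'
from h import *
o=ctrl.get_obs();print(o["t"],crad(o["ee_pos"]).round(1),(o["ft_force"]).round(1))
for n in ("side","wrist"):
    im=get_image(n)
    for r in finder.silhouettes("battery",im)[:3]:
        P=crad(pts(im,r["mask"]))
        if abs(np.median(P[:,1]))<40:
            T=P[P[:,2]>np.percentile(P[:,2],97)-6]
            print(n,round(r["score"],2),np.percentile(P,[3,50,97],axis=0).round().tolist(),"top",cv2.minAreaRect(T[:,:2].astype(np.float32)))
E
python3 look.py
```

```text
4.3333 [[-68.    0.6  44.6]] [-2.1 -1.1 -0.9]
side 0.71 [[-52.0, -14.0, 7.0], [-23.0, 20.0, 57.0], [-0.0, 25.0, 85.0]] top ((-28.063457489013672, 64.15283966064453), (54.87180709838867, 168.50302124023438), 0.934640645980835)
wrist 0.6 [[-58.0, -9.0, 13.0], [-44.0, -0.0, 83.0], [-26.0, 8.0, 87.0]] top ((-40.80183792114258, -1.5603466033935547), (36.24159240722656, 21.33802032470703), 4.951289176940918)
```

Emit:
servo_tool([
  [[-0.5, 0, 0], [0, 0, 0]],
  [[-1, 0, 0], [0, 0, 0]],
  [[-1.5, 0, 0], [0, 0, 0]],
  [[-1.5, 0, 0], [0, 0, 0]],
  [[-1.5, 0, 0], [0, 0, 0]],
])

```text
t: 4.95
ee_pos: [478.9, 14.7, 44.7]
orientation: [-0.233, 3.133, 0.0]
ft_force: [-0.9, -0.2, -0.7]
width: 13.1
grasp_force: 0.6
```

Emit:
servo_tool([
  [[-0.5, 0, 0], [0, 0, 0]],
  [[-1, 0, 0], [0, 0, 0]],
  [[-1.5, 0, 0], [0, 0, 0]],
  [[-1.5, 0, 0], [0, 0, 0]],
  [[-1.5, 0, 0], [0, 0, 0]],
])

```text
t: 5.37
ee_pos: [479.0, 14.7, 44.6]
orientation: [0.232, -3.13, 0.0]
ft_force: [-5.1, -2.2, 4.1]
width: 13.3
grasp_force: 3.0
```

```bash
python3 look.py
```

```text
5.3667 [[-66.4   0.6  44.6]] [-5.1 -2.2  4.1]
side 0.92 [[-51.0, -15.0, 7.0], [-22.0, 20.0, 57.0], [2.0, 25.0, 86.0]] top ((-26.569807052612305, 64.305419921875), (56.21122741699219, 167.20484924316406), 0.4862149953842163)
wrist 0.63 [[-56.0, -9.0, 12.0], [-42.0, -1.0, 83.0], [-24.0, 8.0, 87.0]] top ((-33.124961853027344, -0.06027698516845703), (21.33829689025879, 22.998292922973633), 84.58612823486328)
```

The tool has stalled at 5 N, so the foot is against the step with the back face at -56. I'll back off slightly, rise to z ≈ 72, and tip along an arc about the step's edge.

Emit:
servo_tool([
  [[1.5, 0, 0], [0, 0, 0]],
  [[3, 0, -2], [0, 0, 0]],
  [[3, 0, -15], [0, 0, 0]],
  [[3, 0, -28], [0, 0, 0]],
  [[3, 0, -28], [0, 0, 0]],
])

```text
t: 5.98
ee_pos: [479.1, 14.5, 74.6]
orientation: [-0.232, 3.129, -0.0]
ft_force: [-3.7, -0.1, 3.0]
width: 12.6
grasp_force: 1.7
```

Emit:
servo_tool([
  [[-2, 0, 0], [0, 0, 0]],
  [[-4.5, 0, -2], [0, 0, 0]],
  [[-8, 0, -5.5], [0, 0, 0]],
  [[-13, 0, -9], [0, 0, 0]],
  [[-16, 0, -11], [0, 0, 0]],
])

```text
t: 6.4
ee_pos: [494.5, 16.9, 83.9]
orientation: [-0.232, 3.132, 0.0]
ft_force: [-0.3, -0.0, -0.4]
width: 13.3
grasp_force: 0.4
```

Run:
```python
from h import *
o=ctrl.get_obs();print(o["t"],crad(o["ee_pos"]).round(1),(o["ft_force"]).round(1))
im=get_image("side"); cv2.imwrite("pics/s3.png",cv2.resize(im["frame"][170:330,240:440],None,fx=3,fy=3,interpolation=2))
```

```text
6.4 [[-50.7   0.5  83.9]] [-0.3 -0.  -0.4]
```

View pics/s3.png

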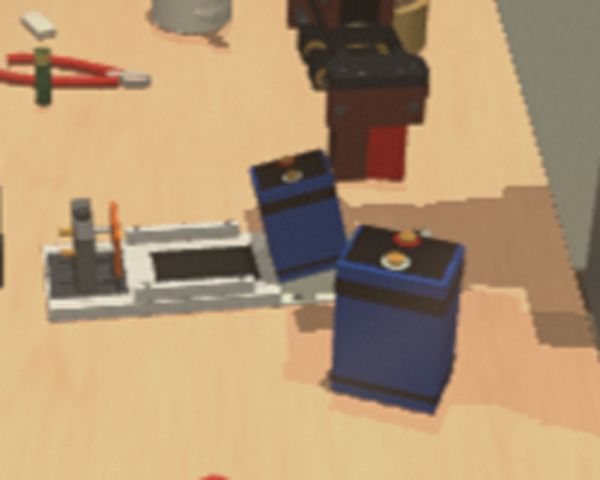

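The pack is tipping cleanly, about 13° over. Following the arc.

Emit:
servo_tool([
  [[-5, 0, -2.5], [0, 0, 0]],
  [[-10, 0, -5], [0, 0, 0]],
  [[-15, 0, -6.5], [0, 0, 0]],
  [[-20, 0, -8], [0, 0, 0]],
  [[-25, 0, -9], [0, 0, 0]],
])

```text
t: 6.87
ee_pos: [518.8, 20.6, 93.0]
orientation: [-0.233, 3.132, -0.0]
ft_force: [0.4, -0.3, -0.3]
width: 12.4
grasp_force: 0.1
```

Emit:
servo_tool([
  [[-5, 0, -1], [0, 0, 0]],
  [[-10, 0, -1.5], [0, 0, 0]],
  [[-14, 0, -2], [0, 0, 0]],
  [[-18, 0, -2], [0, 0, 0]],
  [[-22, 0, -2], [0, 0, 0]],
])

```text
t: 7.28
ee_pos: [540.1, 23.8, 94.7]
orientation: [-0.233, 3.133, 0.0]
ft_force: [0.8, -0.1, -0.1]
width: 12.9
grasp_force: 0.0
```

Run:
```python
from h import *
o=ctrl.get_obs();print(o["t"],crad(o["ee_pos"]).round(1),(o["ft_force"]).round(1))
im=get_image("side"); cv2.imwrite("pics/s4.png",cv2.resize(im["frame"][170:330,240:440],None,fx=3,fy=3,interpolation=2))
```

```text
7.2833 [[-4.6  0.6 94.7]] [ 0.8 -0.1 -0.1]
```

View pics/s4.png

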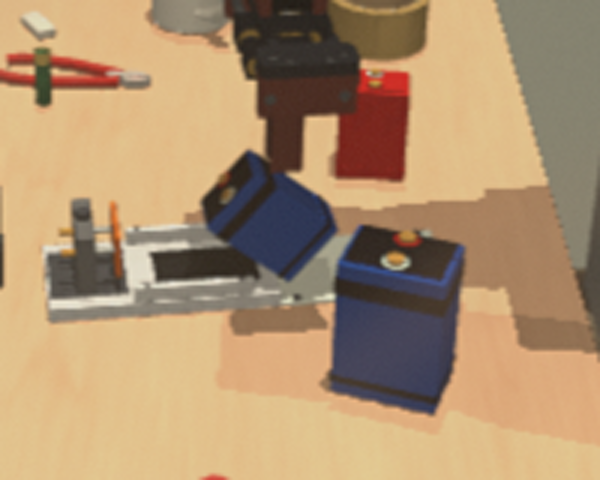

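Emit:
servo_tool([
  [[-4, 0, 0], [0, 0, 0]],
  [[-8, 0, 0], [0, 0, 0]],
  [[-12, 0, 1], [0, 0, 0]],
  [[-12, 0, 1], [0, 0, 0]],
  [[-12, 0, 1], [0, 0, 0]],
])

```text
t: 7.75
ee_pos: [551.6, 25.5, 93.5]
orientation: [0.233, -3.133, -0.0]
ft_force: [0.8, 0.5, 1.0]
width: 13.5
grasp_force: 0.0
```

Emit:
servo_tool([
  [[12, 0, -5], [0, 0, 0]],
  [[27, 0, -5], [0, 0, 0]],
  [[42, 0, -5], [0, 0, 0]],
  [[57, 0, -5], [0, 0, 0]],
  [[62, 0, -5], [0, 0, 0]],
])

```text
t: 8.17
ee_pos: [486.7, 16.1, 98.7]
orientation: [0.232, -3.13, -0.0]
ft_force: [-0.1, -0.2, -0.3]
width: 13.5
grasp_force: 0.0
```

```bash
python3 look.py
python3 - <<'E'
from h import *
fs=[]
for n in("side","wrist"):
    f=get_image(n)["frame"]
    if n=="side": f=f[170:330,240:440]
    fs.append(cv2.resize(f,(400,320)))
cv2.imwrite("pics/c5.png",np.hstack(fs))
E
```

```text
8.1667 [[-58.5   0.8  98.7]] [-0.1 -0.2 -0.3]
side 0.79 [[-14.0, -9.0, 15.0], [24.0, 20.0, 51.0], [61.0, 25.0, 68.0]] top ((22.151145935058594, 3.4394664764404297), (42.37101745605469, 79.62200164794922), 86.96794891357422)
```

View pics/c5.png

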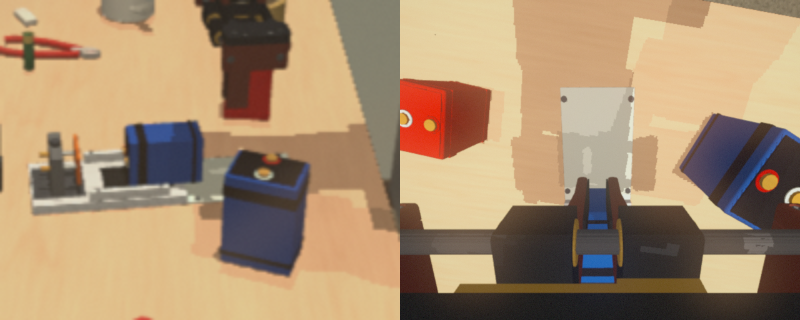

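The pack lies on its front face with the terminals towards the pad, yaw about 3°, rear end at about -17 mm. I'll go down behind it with the tip tilted slightly forward and push at mid height.

Emit:
servo_tool([
  [[0, -0.5, 15], [0, -0.02, 0]],
  [[0, -0.5, 30], [0, -0.04, 0]],
  [[0, -0.5, 45], [0, -0.06, 0]],
  [[0, -0.5, 60], [0, -0.06, 0]],
  [[0, -0.5, 61], [0, -0.06, 0]],
])

```text
t: 8.88
ee_pos: [489.2, 15.9, 35.6]
orientation: [-0.228, 3.077, 0.007]
ft_force: [-0.7, 0.0, -0.0]
width: 13.6
grasp_force: 0.0
```

Run:
```python
from h import *
from scipy.spatial.transform import Rotation as Ro
o=ctrl.get_obs();print(o["t"],crad(o["ee_pos"]).round(1),o["ft_force"].round(1))
M=Ro.from_rotvec(o["orientation"]).as_matrix(); print(M.round(3)); 
im=get_image("top")
for r in finder.silhouettes("battery",im)[:4]:
    P=crad(pts(im,r["mask"]))
    if abs(np.median(P[:,1]))<30: T=P[P[:,2]>58];print(r["score"],cv2.minAreaRect(T[:,:2].astype(np.float32)),np.percentile(T,[3,97],axis=0).round())
```

```text
8.8833 [[-56.1   0.3  35.6]] [-0.7  0.  -0. ]
[[-0.987 -0.148  0.056]
 [-0.147  0.989  0.009]
 [-0.057  0.    -0.998]]
0.88 ((27.510780334472656, -1.758615493774414), (39.930057525634766, 71.2047119140625), 89.64617156982422) [[ -5. -21.  61.]
 [ 60.  17.  76.]]
```

Emit:
servo_tool([
  [[-8, 0, 0.5], [0, 0, 0]],
  [[-16, 0, 1], [0, 0, 0]],
  [[-22, 0, 1.3], [0, 0, 0]],
  [[-27, 0, 1.5], [0, 0, 0]],
  [[-30, 0, 1.7], [0, 0, 0]],
])

```text
t: 9.4
ee_pos: [520.3, 20.4, 38.1]
orientation: [-0.229, 3.074, 0.007]
ft_force: [-4.5, -1.2, 4.5]
width: 13.5
grasp_force: 2.2
```

Emit:
servo_tool([
  [[-3, 0, 0.2], [0, 0, 0]],
  [[-6, 0, 0.3], [0, 0, 0]],
  [[-9, 0, 0.5], [0, 0, 0]],
  [[-12, 0, 0.7], [0, 0, 0]],
  [[-15, 0, 0.9], [0, 0, 0]],
])

```text
t: 9.82
ee_pos: [534.8, 22.5, 37.7]
orientation: [-0.228, 3.074, 0.007]
ft_force: [-3.5, -0.7, 4.2]
width: 13.4
grasp_force: 2.3
```

Emit:
servo_tool([
  [[-2, 0, 0.1], [0, 0, 0]],
  [[-4, 0, 0.2], [0, 0, 0]],
  [[-6, 0, 0.3], [0, 0, 0]],
  [[-8, 0, 0.4], [0, 0, 0]],
  [[-9, 0, 0.5], [0, 0, 0]],
])

```text
t: 10.23
ee_pos: [544.3, 23.9, 37.8]
orientation: [-0.228, 3.073, 0.007]
ft_force: [-1.4, 0.4, 1.3]
width: 13.3
grasp_force: 1.5
```

```bash
cat > look2.py <<'E'
from h import *
o=ctrl.get_obs();print(o["t"],crad(o["ee_pos"]).round(1),o["ft_force"].round(1))
for n in("top","side"):
  im=get_image(n)
  for r in finder.silhouettes("battery",im)[:4]:
    P=crad(pts(im,r["mask"]))
    if abs(np.median(P[:,1]))<30: T=P[P[:,2]>58];print(n,cv2.minAreaRect(T[:,:2].astype(np.float32)),np.percentile(P,[3,97],axis=0).round().tolist())
E
python3 look2.py
```

```text
10.2333 [[-0.4  0.  37.8]] [-1.4  0.4  1.3]
top ((76.52104187011719, -0.3936748504638672), (31.92600440979004, 37.82234191894531), 0.6439574360847473) [[62.0, -17.0, 61.0], [91.0, 17.0, 75.0]]
side ((52.207916259765625, 2.7520885467529297), (81.17094421386719, 45.6345329284668), 0.2756307125091553) [[15.0, -13.0, 15.0], [91.0, 24.0, 68.0]]
```

Emit:
servo_tool([
  [[-1, 0, 0.05], [0, 0, 0]],
  [[-2, 0, 0.1], [0, 0, 0]],
  [[-3, 0, 0.15], [0, 0, 0]],
  [[-4, 0, 0.2], [0, 0, 0]],
  [[-5, 0, 0.3], [0, 0, 0]],
])

```text
t: 10.85
ee_pos: [548.8, 24.6, 37.8]
orientation: [-0.228, 3.073, 0.007]
ft_force: [-4.4, -1.2, 2.2]
width: 12.9
grasp_force: 1.6
```

Emit:
servo_tool([
  [[-1, 0, 0.05], [0, 0, 0]],
  [[-2, 0, 0.1], [0, 0, 0]],
  [[-3, 0, 0.15], [0, 0, 0]],
  [[-4, 0, 0.2], [0, 0, 0]],
  [[-4, 0, 0.2], [0, 0, 0]],
])

```text
t: 11.27
ee_pos: [553.1, 25.2, 37.9]
orientation: [-0.228, 3.073, 0.007]
ft_force: [-1.5, 0.1, -0.6]
width: 13.1
grasp_force: 0.7
```

Emit:
servo_tool([
  [[-1, 0, 0.05], [0, 0, 0]],
  [[-2, 0, 0.1], [0, 0, 0]],
  [[-3, 0, 0.15], [0, 0, 0]],
  [[-4, 0, 0.2], [0, 0, 0]],
  [[-4, 0, 0.2], [0, 0, 0]],
])

```text
t: 11.68
ee_pos: [557.1, 25.8, 37.9]
orientation: [-0.228, 3.073, 0.007]
ft_force: [-0.5, -0.3, -1.5]
width: 13.1
grasp_force: 0.5
```

Emit:
servo_tool([
  [[-1, 0, 0.05], [0, 0, 0]],
  [[-2, 0, 0.1], [0, 0, 0]],
  [[-3, 0, 0.15], [0, 0, 0]],
  [[-3, 0, 0.15], [0, 0, 0]],
])

```text
t: 12.02
ee_pos: [560.0, 26.2, 38.0]
orientation: [-0.228, 3.073, 0.007]
ft_force: [-1.4, -0.1, -1.7]
width: 13.0
grasp_force: 0.6
```

Emit:
servo_tool([
  [[-1, 0, 0.05], [0, 0, 0]],
  [[-2, 0, 0.1], [0, 0, 0]],
  [[-3, 0, 0.15], [0, 0, 0]],
  [[-3, 0, 0.15], [0, 0, 0]],
])

```text
t: 12.35
ee_pos: [562.9, 26.7, 38.0]
orientation: [-0.228, 3.073, 0.007]
ft_force: [-1.3, -0.1, -1.1]
width: 13.1
grasp_force: 0.6
```

Emit:
servo_tool([
  [[-1, 0, 0.05], [0, 0, 0]],
  [[-2, 0, 0.1], [0, 0, 0]],
  [[-3, 0, 0.15], [0, 0, 0]],
  [[-3, 0, 0.15], [0, 0, 0]],
])

```text
t: 12.68
ee_pos: [563.9, 26.9, 37.9]
orientation: [-0.229, 3.077, 0.007]
ft_force: [-6.9, -1.6, 5.5]
width: 13.0
grasp_force: 3.7
```

```bash
python3 look2.py
python3 - <<'E'
from h import *
im=get_image("side"); cv2.imwrite("pics/s6.png",cv2.resize(im["frame"][190:310,240:400],None,fx=4.5,fy=4.5,interpolation=2))
E
```

```text
12.6833 [[19.5  0.2 37.9]] [-6.9 -1.6  5.5]
top ((99.30997467041016, -2.1568031311035156), (40.02373123168945, 27.556419372558594), 81.70166015625) [[86.0, -21.0, 61.0], [112.0, 17.0, 76.0]]
side ((72.26089477539062, 29.257463455200195), (103.34745788574219, 82.5958251953125), 87.45809936523438) [[33.0, -16.0, 12.0], [111.0, 24.0, 68.0]]
side ((138.4289093017578, 5.350811004638672), (50.507469177246094, 12.647693634033203), 86.36396789550781) [[-41.0, -35.0, -0.0], [162.0, 46.0, 58.0]]
```

View pics/s6.png

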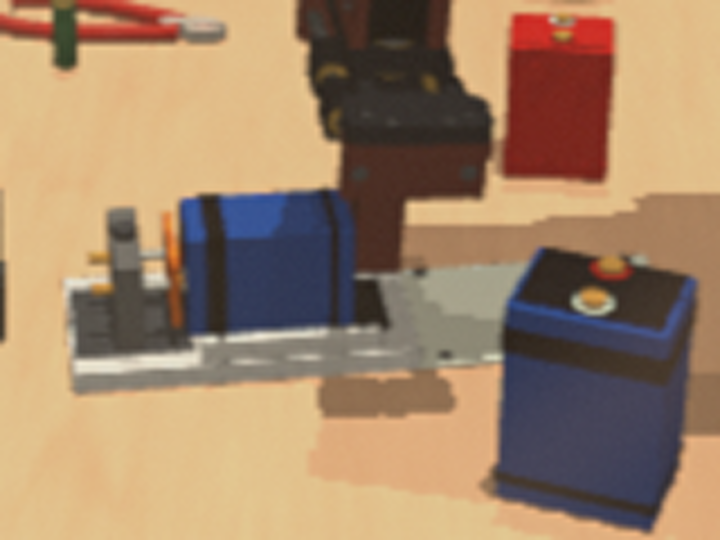

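Contact with the pad: the wrist reads 7 N forward and 5.5 N of downward drag. I'll press on a little, raising the tool slightly to relieve the drag.

Emit:
servo_tool([
  [[-0.5, 0, -0.3], [0, 0, 0]],
  [[-1, 0, -0.6], [0, 0, 0]],
  [[-1, 0, -0.6], [0, 0, 0]],
])

```text
t: 13.18
ee_pos: [564.7, 27.1, 38.0]
orientation: [-0.228, 3.077, 0.007]
ft_force: [-4.9, -1.8, -1.9]
width: 13.4
grasp_force: 2.6
```

Emit:
servo_tool([
  [[-0.5, 0, 0], [0, 0, 0]],
  [[-1, 0, 0], [0, 0, 0]],
  [[-1.5, 0, 0], [0, 0, 0]],
  [[-1.5, 0, 0], [0, 0, 0]],
])

```text
t: 13.52
ee_pos: [565.1, 27.2, 38.0]
orientation: [-0.229, 3.079, 0.007]
ft_force: [-8.8, -1.8, 1.5]
width: 13.1
grasp_force: 4.4
```

Emit:
servo_tool([
  [[-0.5, 0, 0], [0, 0, 0]],
  [[-1, 0, 0], [0, 0, 0]],
  [[-1, 0, 0], [0, 0, 0]],
  [[-1, 0, 0], [0, 0, 0]],
])

```text
t: 13.85
ee_pos: [565.5, 27.2, 38.0]
orientation: [-0.229, 3.08, 0.007]
ft_force: [-9.9, -2.5, 4.3]
width: 13.1
grasp_force: 5.3
```

Emit:
servo_tool([
  [[-0.7, 0, -0.2], [0, 0, 0]],
  [[-0.7, 0, -0.2], [0, 0, 0]],
  [[-0.7, 0, -0.2], [0, 0, 0]],
  [[-0.7, 0, -0.2], [0, 0, 0]],
  [[-0.7, 0, -0.2], [0, 0, 0]],
])

```text
t: 14.27
ee_pos: [566.0, 27.4, 38.0]
orientation: [-0.229, 3.081, 0.007]
ft_force: [-9.5, -3.7, 2.8]
width: 13.1
grasp_force: 5.0
```

Emit:
servo_tool([
  [[0, 0, 0], [0, 0, 0]],
  [[0, 0, 0], [0, 0, 0]],
  [[0, 0, 0], [0, 0, 0]],
  [[0, 0, 0], [0, 0, 0]],
  [[0, 0, 0], [0, 0, 0]],
])

```text
t: 14.68
ee_pos: [566.0, 27.4, 38.0]
orientation: [-0.229, 3.081, 0.007]
ft_force: [-10.2, -2.3, 1.7]
width: 13.1
grasp_force: 5.0
```

Emit:
servo_tool([
  [[-0.5, 0, -0.1], [0, 0, 0]],
  [[-1, 0, -0.1], [0, 0, 0]],
  [[-1, 0, -0.1], [0, 0, 0]],
  [[-1, 0, -0.1], [0, 0, 0]],
  [[-1, 0, -0.1], [0, 0, 0]],
])

```text
t: 15.1
ee_pos: [566.2, 27.4, 38.0]
orientation: [-0.229, 3.082, 0.007]
ft_force: [-11.7, -3.2, 2.6]
width: 13.6
grasp_force: 6.1
```

Emit:
servo_tool([
  [[0, 0, 0], [0, 0, 0]],
  [[0, 0, 0], [0, 0, 0]],
  [[0, 0, 0], [0, 0, 0]],
  [[0, 0, 0], [0, 0, 0]],
  [[0, 0, 0], [0, 0, 0]],
])

```text
t: 15.52
ee_pos: [566.2, 27.4, 38.0]
orientation: [-0.229, 3.082, 0.007]
ft_force: [-11.2, -4.2, 3.6]
width: 13.4
grasp_force: 6.0
```

Emit:
servo_tool([
  [[0, 0, 0], [0, 0, 0]],
  [[0, 0, 0], [0, 0, 0]],
  [[0, 0, 0], [0, 0, 0]],
  [[0, 0, 0], [0, 0, 0]],
  [[0, 0, 0], [0, 0, 0]],
])

```text
t: 15.93
ee_pos: [566.2, 27.4, 38.0]
orientation: [-0.229, 3.082, 0.007]
ft_force: [-12.2, -3.0, 3.6]
width: 13.1
grasp_force: 6.0
```

Emit:
servo_tool([
  [[0, 0, 0], [0, 0, 0]],
  [[0, 0, 0], [0, 0, 0]],
  [[0, 0, 0], [0, 0, 0]],
  [[0, 0, 0], [0, 0, 0]],
  [[0, 0, 0], [0, 0, 0]],
])

```text
t: 16.35
ee_pos: [566.2, 27.4, 38.0]
orientation: [-0.229, 3.082, 0.007]
ft_force: [-11.6, -3.4, 3.6]
width: 13.2
grasp_force: 6.0
```

```bash
python3 look2.py
python3 - <<'E'
from h import *
im=get_image("top")
r=finder.silhouettes("contact",im)
for q in r[:2]: P=crad(pts(im,q["mask"])); print("contact",q["score"],np.percentile(P,[5,50,95],axis=0).round(1).tolist())
E
```

```text
16.35 [[21.8  0.3 38. ]] [-11.6  -3.4   3.6]
top ((130.95941162109375, -0.9791622161865234), (29.435327529907227, 54.81806564331055), 0.7359682321548462) [[100.0, -42.0, 6.0], [166.0, 38.0, 66.0]]
top ((101.63623046875, -2.06390380859375), (39.357357025146484, 25.297128677368164), 89.27549743652344) [[90.0, -21.0, 59.0], [113.0, 15.0, 75.0]]
side ((74.49240112304688, 3.6984615325927734), (45.130393981933594, 80.07954406738281), 87.47371673583984) [[37.0, -14.0, 14.0], [114.0, 25.0, 68.0]]
contact 0.7 [[103.4, -39.8, 6.1], [134.1, -2.5, 16.3], [164.7, 37.7, 63.8]]
contact 0.6 [[117.3, -20.1, 13.5], [120.2, -1.9, 53.8], [130.0, 15.1, 63.5]]
```

Held at about 12.5 N for over a second with the pack square (yaw 0.7°, y about -2). Releasing slowly.

Emit:
servo_tool([
  [[1, 0, 0], [0, 0, 0]],
  [[2, 0, -0.1], [0, 0, 0]],
  [[3, 0, -0.2], [0, 0, 0]],
  [[4, 0, -0.2], [0, 0, 0]],
  [[5, 0, -0.3], [0, 0, 0]],
])

```text
t: 17.07
ee_pos: [564.3, 27.0, 38.5]
orientation: [-0.228, 3.076, 0.007]
ft_force: [-3.4, -0.8, -1.7]
width: 13.5
grasp_force: 1.9
```

Emit:
servo_tool([
  [[3, 0, -0.2], [0, 0, 0]],
  [[8, 0, -0.5], [0, 0, 0]],
  [[15, 0, -0.9], [0, 0, 0]],
  [[25, 0, -1.4], [0, 0, 0]],
  [[40, 0, -2.3], [0, 0, 0]],
])

```text
t: 17.48
ee_pos: [526.7, 21.2, 39.6]
orientation: [-0.228, 3.071, 0.007]
ft_force: [-0.7, 0.6, 0.0]
width: 13.0
grasp_force: 0.0
```

```bash
python3 look2.py
python3 - <<'E'
from h import *
im=get_image("side"); cv2.imwrite("pics/s7.png",cv2.resize(im["frame"][190:310,240:400],None,fx=4.5,fy=4.5,interpolation=2))
E
```

```text
17.4833 [[-18.2  -0.   39.6]] [-0.7  0.6  0. ]
top ((74.45262908935547, -1.6664352416992188), (40.35951232910156, 74.6151123046875), 89.6733169555664) [[40.0, -23.0, 13.0], [109.0, 18.0, 75.0]]
side ((71.49638366699219, 2.1457462310791016), (47.74128341674805, 78.92867279052734), 87.71452331542969) [[35.0, -13.0, 15.0], [110.0, 24.0, 68.0]]
```

View pics/s7.png

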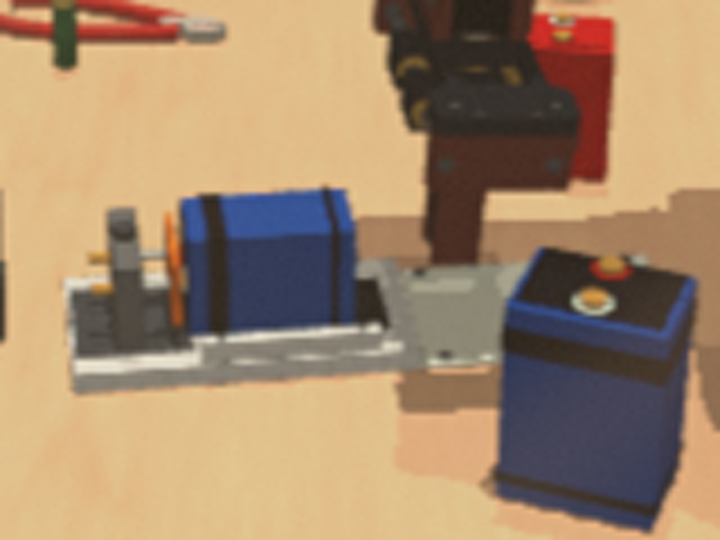

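The tool is clear, and the pack lies flat and square with its terminals on the orange pad at about (182,265). From the forces felt, the pad should still be pressed back about 0.5 mm. Handing in.

```bash
python3 -c "
from h import *
print(close_job())"
```

```text
the job is handed in; nothing more can be done
None
```

The job is handed in, but no verdict came back. The pack was slid to the step, tipped onto the bed, and pressed on the contact at about 12.5 N for over a second. It was left lying flat and square on the pad; by the forces felt, the pad stays pressed back about 0.5 mm (an estimate, not measured).

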